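# Re-rack sample jars in reverse order

### The arm

A 6-joint arm with a two-finger parallel gripper is mounted at the origin on the work surface. World frame = base frame: x ahead of the robot, y to its left, z up, the work surface at z = 0. Lengths are in mm, angles in rad, forces in N, time in s.
With the tool pointing down it reaches from about 350 to 975 mm from the base axis. Payload 7.1 kg.
Tool frame: the origin (TCP) lies between the finger pads; the fingertips stand 17 mm ahead of it and the grasp point (between the pads) lies 2 mm behind it (tip_reach is the y of the fingertips in the tool frame, in mm); y points along the fingers, x is the direction in which the jaws open and shut, and the axes are right-handed (so a half turn about y gives the same grasp; the last joint's range is limited). The gripper opens to 88 mm and grips with 3 to 60 N. Pads are 20 mm wide; open, the fingers measure 115 mm over their backs; the gripper's body (75 mm by 178 mm) begins 61 mm behind the grasp point.
Start: joints at [-1.143, 0.423, 1.63, -0, 1.089, -0.019], TCP at [270.066, -563.622, 239.675] pointing down, gripper open.
Joint ranges: [-3, 3], [-0.9, 2.11], [0.09, 2.58], [-1.31, 4.45], [0.11, 2.69], [-2.54, 2.54]. Speed limits (rad/s): [2.39, 2.39, 3.01, 3.14, 3.14, 3.14].

### API

Orientations are given as a rotation vector (axis times angle).
In Python, from workcell import get_obs, get_image, camera_model, close_job, silhouettes, tip_of, tip_reach gives the robot as it stands. The module is installed in compiled form; this text tells all that it offers.
- The arm moves only by the tool arm_command, never from a script. Its argument "targets" is a list of rows, each a list of 4 numbers: the shift along the tool's x, y, z in mm, then the turn about the tool's y in rad. A call has 1 to 20 rows; each row shifts and turns the commanded pose from where the row before left it, along the tool's axes as they then stand; what a row does not reach is not made up. A row lasts 1/12 s, in which the tool goes at most 41.7 mm and 7.16 degrees, less where a joint would pass 70% of its speed; a pose out of reach is approached as far as the arm can. A call is refused whole if a number of a shift passes 41.7 or a number of a turn 0.125, either way. A call with a gripper value outside its range is refused whole. "gripper" is the opening in per cent of the stroke, from 0 (shut) to 100 (fully open), set as the call begins (left out, the last holds). The fingers move at their own pace and stop on an object; the grip force is fixed at half the most. Time passes only in rows, so rows that do not move let the fingers close. It gives the time, the measured TCP pose, the force and the opening at its end, in the units of the state.
- get_obs(): the state, without advancing time (a new reading comes with each control period).
- get_image(name): name is "scene" or "top"; returns the picture (400x640x3 uint8, blue, green, red); there is no depth.
- camera_model(name): a dict with "mtx" (3x3 intrinsics, pixels), "dist" ([k1, k2, p1, p2, k3] as OpenCV has them; the pictures are not rectified), "position" and "orientation" of the camera in the world. Camera axes: x right, y up, looking along -z (the intrinsics and any distortion apply to the point x, -y, -z); pixel columns grow to the right and rows downward; lengths in mm; the calibration is good to about 2 mm. A picture is of the moment at which its call begins. camera_model takes no time and is no camera call.
- close_job(): hands the job in, once; it reports no verdict.
Trained networks look in the newest picture that a camera, given by its name, has taken for a name from the list of things; names that differ only in an ending like _2 or _b are one class to them, and where a whole thing is asked for, a point or a joint stands for the part that bears it (a point fixed in the world has none). Each returns a list of dicts, best first, with "conf" (0 to 1); they miss things now and then, are a little off and sometimes report something else, mostly with a low value. They report only what shows in the picture. A call takes as long as a camera call.
- silhouettes(camera, thing): "pixels" (400x640 bool, what is visible of it) and "at" ([column, row] in pixels, amid what is visible of it).
- tip_of(camera, thing): "at" ([column, row] in pixels: a listed point, or the origin of a listed thing).
The state is a dict: "t": time; "qpos": joint angles; "qvel": joint speeds; "joint_torque": joint torques, N m; "ee_pos": TCP position; "orientation": TCP orientation; "ft_force": force on the tool from outside, world axes, zero at the start; "moment": the same for the moment, N m; "width": finger opening in mm.
Only numpy, scipy, OpenCV 4.12 (cv2) and the standard library are available. Lean on these libraries where they do the work, as an engineer would, in place of code of your own. Each camera call takes 0.05 s, during which the arm holds its last target. There are 200 camera calls.

### The job

Move the four capped sample jars from the old rack of coloured holders into the empty grey rack, one jar to a compartment, in the reverse order: the jar that stood next to the old rack's black end goes farthest from the new rack's black end, and so on along the row, so that the jar that stood farthest from black ends up next to black. Keep every jar upright throughout and leave each standing on the floor of its compartment.

Things in the scene. Friction and masses are not known exactly. Their poses are not given: they have to be found in the camera images.
- jar_red: Loose round sample jar with a red screw cap: white straight body 38 mm in diameter with a red band, cap 40 mm in diameter and 24 mm tall, 86 mm tall in all, about 100 g. Origin: centre of its underside; z up along its axis. It stands in the red holder of the old rack at the start, underside 12 mm above the table.
- jar_blue: Loose round sample jar with a blue screw cap: white straight body 38 mm in diameter with a blue band, cap 40 mm in diameter and 24 mm tall, 86 mm tall in all, about 100 g. Origin: centre of its underside; z up along its axis. It stands in the blue holder of the old rack at the start, underside 12 mm above the table.
- jar_yellow: Loose round sample jar with a yellow screw cap: white straight body 38 mm in diameter with a yellow band, cap 40 mm in diameter and 24 mm tall, 86 mm tall in all, about 100 g. Origin: centre of its underside; z up along its axis. It stands in the yellow holder of the old rack at the start, underside 12 mm above the table.
- jar_green: Loose round sample jar with a green screw cap: white straight body 38 mm in diameter with a green band, cap 40 mm in diameter and 24 mm tall, 86 mm tall in all, about 100 g. Origin: centre of its underside; z up along its axis. It stands in the green holder of the old rack at the start, underside 12 mm above the table.
- holder_red: Fixed square red holder, one of four that form the old rack, in a new order each time, 66 mm apart; 64 x 64 mm, 32 mm tall, open top, 56 mm wide inside. The red-capped jar stands in it at the start; the holder stays, so it still shows that jar's old place. Origin: centre of its underside, 6 mm above the table; x axis along the row.
- holder_blue: Fixed square blue holder, one of four that form the old rack, in a new order each time, 66 mm apart; 64 x 64 mm, 32 mm tall, open top, 56 mm wide inside. The blue-capped jar stands in it at the start; the holder stays, so it still shows that jar's old place. Origin: centre of its underside, 6 mm above the table; x axis along the row.
- holder_yellow: Fixed square yellow holder, one of four that form the old rack, in a new order each time, 66 mm apart; 64 x 64 mm, 32 mm tall, open top, 56 mm wide inside. The yellow-capped jar stands in it at the start; the holder stays, so it still shows that jar's old place. Origin: centre of its underside, 6 mm above the table; x axis along the row.
- holder_green: Fixed square green holder, one of four that form the old rack, in a new order each time, 66 mm apart; 64 x 64 mm, 32 mm tall, open top, 56 mm wide inside. The green-capped jar stands in it at the start; the holder stays, so it still shows that jar's old place. Origin: centre of its underside, 6 mm above the table; x axis along the row.
- black_end: Fixed black end block that marks one end of the old rack (the other end has a white one); 18 mm along the row, 64 mm across, 45 mm tall; which end it is on varies. Its origin, the centre of its underside, lies on the row's centre line, 44 mm beyond the centre of the nearest holder.
- new_rack: Fixed grey one-piece rack, empty at the start: 310 x 68 mm, walls 38 mm high, a black block at one end, a white one at the other (51 mm tall). Origin: centre of its underside, on the table; x axis along the row towards its black end. Four compartments 56 x 56 mm, floors 12 mm above the table, centred at x = +99 (beside black), +33, -33, -99 mm, y = 0.

How it is judged:
By the outcome, as a careful person would: the job done as asked, in the order asked, and still so for the second after the job is handed in, with the robot touching nothing.
It also fails if it takes over 96 s, if anything falls off the work surface, if the arm or the gripper's body presses on something with over 40 N, if the wrist force passes 120 N, or if a joint passes its speed limit or range.

## Working session

There is one attempt and no reset: what is moved stays moved. The work goes in short steps, Python scripts to look and compute and a tool call to move; the robot and the scene stay as the last step left them, time stands still between calls to the robot, and variables do not carry over. Pictures are saved under pics/ and viewed, about 12 in all and at most 16, crops included, and the job is handed in when it is done.

Besides the shell and the picture viewer there is one more tool, called after ">>>" as name(argument=value, ...) on one line, values as JSON. arm_command: Moves the arm, as the interface text tells. Its arguments: {"type":"object","properties":{"targets":{"type":"array","items":{"type":"array","items":{"type":"number"}}},"gripper":{"type":"number"}},"required":["targets"]}

```bash
mkdir -p pics; cat > h.py <<'E'
import numpy as np, cv2
from scipy.spatial.transform import Rotation as R
from workcell import *
def cam(n):
    m=camera_model(n); o=np.array(m["orientation"],float)
    Rm=o if o.shape==(3,3) else (R.from_rotvec(o).as_matrix() if o.size==3 else R.from_quat(o).as_matrix())
    return np.array(m["mtx"],float),np.array(m["dist"],float),np.array(m["position"],float),Rm
def ray(n,px):
    K,d,p,Rm=cam(n); u=cv2.undistortPoints(np.array([[px]],float),K,d)[0,0]
    return p,Rm@np.array([u[0],-u[1],-1.])
def onz(n,px,z):
    p,v=ray(n,px); return p+v*(z-p[2])/v[2]
def proj(n,X):
    K,d,p,Rm=cam(n); c=(np.atleast_2d(X)-p)@Rm; c=c*[1,-1,-1]
    return cv2.projectPoints(c,np.zeros(3),np.zeros(3),K,d)[0][:,0]
E
python3 - <<'E'
from h import *
for n in("scene","top"):
    m=camera_model(n); print(n,m)
    cv2.imwrite(f"pics/{n}0.png",get_image(n))
    for t in["jar_red","jar_blue","jar_yellow","jar_green","holder_red","holder_blue","holder_yellow","holder_green","black_end","new_rack"]:
        a=tip_of(n,t)[:2]; print(n,t,[(np.round(x["at"],1),round(x["conf"],2)) for x in a], [np.round(onz(n,x["at"],12 if t[0]=='j' else 6 if t[0]=='h' else 0)) for x in a])
print(get_obs())
E
```

```text
scene {'mtx': array([[402.83504804,   0.        , 312.52388826],
       [  0.        , 402.83504804, 199.43954049],
       [  0.        ,   0.        ,   1.        ]]), 'dist': array([-0.00918265,  0.        ,  0.        ,  0.        ,  0.        ]), 'position': array([1007.66612507, -224.0520055 ,  718.86856163]), 'orientation': array([0.5453944 , 0.32972967, 1.06974262])}
scene jar_red [(array([243.8, 191.9]), 0.74), (array([251.6, 217.5]), 0.64)] [array([ 488., -124.,   12.]), array([ 556., -133.,   12.])]
scene jar_blue [(array([276.6, 266.1]), 0.73), (array([258.5, 237. ]), 0.46)] [array([ 680., -132.,   12.]), array([ 605., -138.,   12.])]
scene jar_yellow [(array([261.2, 235.1]), 0.88), (array([243.7, 192.4]), 0.16)] [array([ 603., -132.,   12.]), array([ 489., -125.,   12.])]
scene jar_green [(array([251.5, 214.6]), 0.6)] [array([ 549., -131.,   12.])]
scene holder_red [(array([240.1, 191.5]), 0.51)] [array([ 479., -130.,    6.])]
scene holder_blue [] []
scene holder_yellow [(array([262.4, 241.9]), 0.93)] [array([ 616., -135.,    6.])]
scene holder_green [(array([250.5, 218.1
[... 1527 characters left out ...]
ray([551., 137.,   0.]), array([ 676., -133.,    0.])]
{'t': 1.1, 'qpos': array([-1.14297561e+00,  4.23104049e-01,  1.62992210e+00,  1.18193880e-05,
        1.08861119e+00, -1.90001246e-02]), 'qvel': array([-0.00147236, -0.00103994,  0.00097787, -0.0007132 ,  0.00048182,
        0.00131713]), 'joint_torque': array([ 1.77790338e-03, -5.44584739e+01, -2.74046212e+01,  6.46576798e-02,
        1.67041429e-02,  1.24993025e-05]), 'ee_pos': array([ 270.07530623, -563.5988411 ,  239.66382968]), 'orientation': array([-1.38802581,  0.87411889, -0.87406704]), 'ft_force': array([-0.46167239, -0.74093186,  0.4268557 ]), 'moment': array([-0.00436983, -0.03591246,  0.02428908]), 'width': 87.60970672909164}
```

```bash
python3 - <<'E'
import cv2
for n in("scene","top"):
    i=cv2.imread(f"pics/{n}0.png")[100:320,180:440] ; cv2.imwrite(f"pics/{n}0c.png",cv2.resize(i,None,fx=2.7,fy=2.7,interpolation=2)[:600])
from h import *
print(R.from_rotvec(get_obs()["orientation"]).as_matrix().round(3))
E
```

```text
[[ 0.432 -0.     0.902]
 [-0.902  0.     0.432]
 [-0.    -1.     0.   ]]
```

View pics/top0c.png

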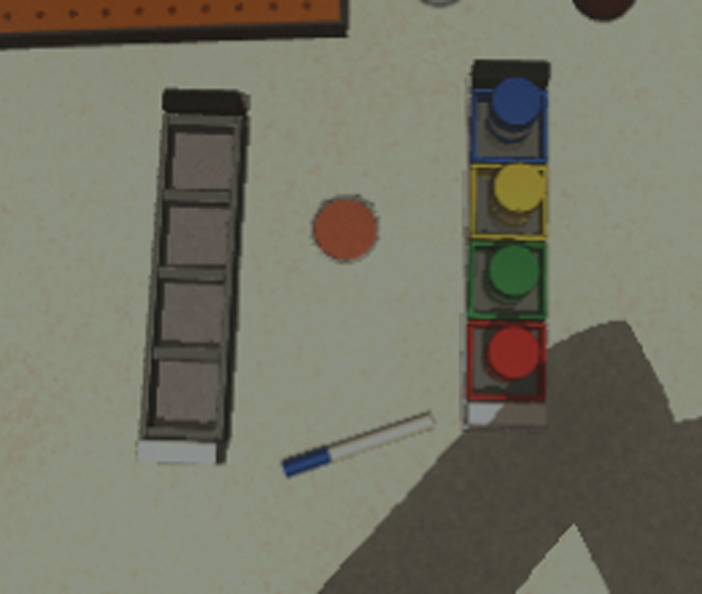

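View pics/scene0c.png

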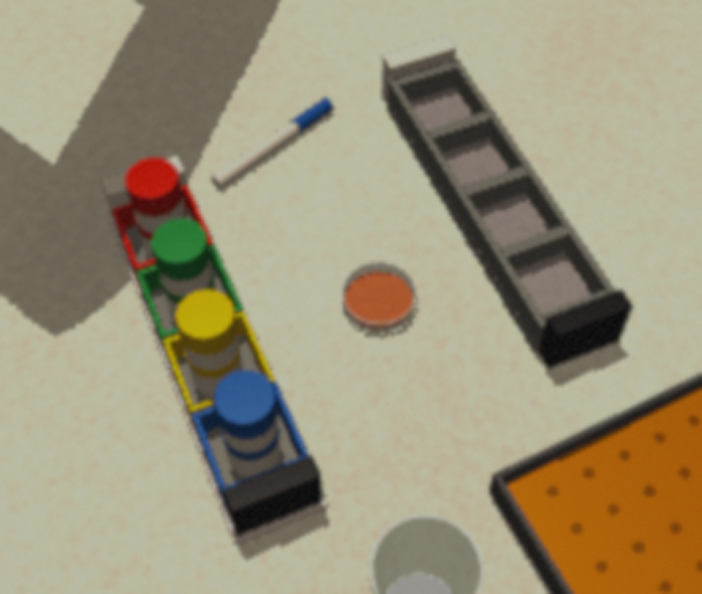

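The top view shows the old rack's black end at the far x end, near crop pixel (510,73). From there the order is blue, yellow, green, red. The new rack's black end is also at far x, near (204,100). So red goes to +99, green to +33, yellow to -33 and blue to -99. Next I'll fit precise poses.

```bash
cat >> h.py <<'E'
from scipy.optimize import minimize
S=16
def hullmask(n,pts):
    m=np.zeros((400,640),np.uint8); cv2.fillConvexPoly(m,cv2.convexHull(np.round(proj(n,pts)*S).astype(np.int32)),255,cv2.LINE_AA,4); return m/255.
th=np.linspace(0,2*np.pi,36,endpoint=False)
def cyl(x,y,z0,z1,r): return np.array([[x+r*np.cos(t),y+r*np.sin(t),z] for z in(z0,z1) for t in th])
HUE=dict(red=0,yellow=28,green=62,blue=108)
def capmask(img,c):
    h=cv2.cvtColor(img,cv2.COLOR_BGR2HSV).astype(int); d=abs(h[...,0]-HUE[c]); d=np.minimum(d,180-d)
    m=((d<10)&(h[...,1]>110)&(h[...,2]>40)).astype(np.uint8)
    m=cv2.morphologyEx(m,cv2.MORPH_OPEN,cv2.getStructuringElement(cv2.MORPH_ELLIPSE,(7,7)))
    return m
def cap(n,img,c,guess,z=12):
    m=capmask(img,c); k,lab,st,ce=cv2.connectedComponentsWithStats(m)
    g=proj(n,[[*guess,z+74]])[0]; i=1+np.argmin([np.hypot(*(ce[j]-g)) for j in range(1,k)])
    x=np.array(guess,float)
    for _ in range(5):
        h=hullmask(n,cyl(*x,z+62,z+86,20)); yy,xx=np.nonzero(h>.5); 
        x+= (onz(n,ce[i],z+80)-onz(n,(xx.mean(),yy.mean()),z+80))[:2]
    return x,st[i][4],h.sum()
def rackpose(masks,x0,bx,L=155,W=34,H=38):
    def f(p):
        c,s=np.cos(p[2]/100),np.sin(p[2]/100); e=0
        for n,m in masks.items():
            P=[[p[0]+c*a-s*b,p[1]+s*a+c*b,z] for a in(-L,L) for b in(-W,W) for z in(0,bx)]
            h=hullmask(n,P); e+=abs(h-m).sum()/m.sum()
        return e
    return min((minimize(f,np.array(x0)+d,method="Nelder-Mead",options=dict(initial_simplex=np.array(x0)+d+np.array([[0,0,0],[12,0,0],[0,12,0],[0,0,6]]))) for d in([0,0,0],[3,-3,2],[-3,3,-2])),key=lambda r:r.fun)
E
python3 - <<'E'
from h import *
I={n:get_image(n) for n in("scene","top")}
G=dict(red=(483,-130),green=(549,-132),yellow=(614,-133),blue=(680,-134))
for c,g in G.items():
    for n in I: 
        x,a,b=cap(n,I[n],c,g); print(c,n,x.round(1),a,round(b))
M={n:silhouettes(n,"new_rack")[0] for n in I}
print([m["conf"] for m in M.values()])
M={n:m["pixels"].astype(float) for n,m in M.items()}
for k in (M,{"scene":M["scene"]},{"top":M["top"]}):
    r=rackpose(k,(553,138,0),51); print("rack",r.x,r.fun)
p=r=rackpose(M,(553,138,0),51).x; a=p[2]/100
for u in(99,33,-33,-99): print(u,p[0]+u*np.cos(a),p[1]+u*np.sin(a))
im=I["top"].copy()
for n in I:
    c,s=np.cos(a),np.sin(a)
    for z in (0,38):
        P=[[p[0]+c*q-s*b,p[1]+s*q+c*b,z] for q,b in((-155,-34),(155,-34),(155,34),(-155,34))]
        P2=[[p[0]+c*q-s*b,p[1]+s*q+c*b,12] for u in(99,33,-33,-99) for q,b in((u,0),)]
        for X in P2: cv2.circle(I[n],tuple(proj(n,X)[0].round().astype(int)),1,(0,0,255),-1)
        cv2.polylines(I[n],[np.round(proj(n,P)*S).astype(np.int32)],True,(255,0,255) if z else (255,255,0),1,16,4)
o=[cv2.resize(I["scene"][100:240,310:430],None,fx=3,fy=3),cv2.resize(I["top"][120:280,220:285],None,fx=3,fy=3)]
w=np.zeros((480,560,3),np.uint8); w[:420,:360]=o[0]; w[:480,362:557]=o[1]; cv2.imwrite("pics/fit.png",w); print(get_obs()["t"])
E
```

```text
red scene [ 484.3 -130.6] 463 444
red top [ 483.  -126.9] 376 366
green scene [ 543.8 -129.7] 361 475
green top [ 546.1 -129.4] 253 366
yellow scene [ 611.1 -137.7] 573 516
yellow top [ 611.4 -137.2] 338 369
blue scene [ 679.6 -139.8] 525 563
blue top [ 682.8 -138.3] 260 369
[0.94, 0.78]
rack [557.49617169 128.75156392  -6.88752828] 0.2611690421199212
rack [556.48508121 128.75465445  -7.57693706] 0.13637310875162537
rack [560.42574085 128.67874937  -5.17882552] 0.11826694803481931
99 656.2614461777232 121.93830070032176
33 590.4179298535371 126.48047617762727
-33 524.574413529351 131.02265165493276
-99 458.73089720516487 135.56482713223826
1.3
```

View pics/fit.png

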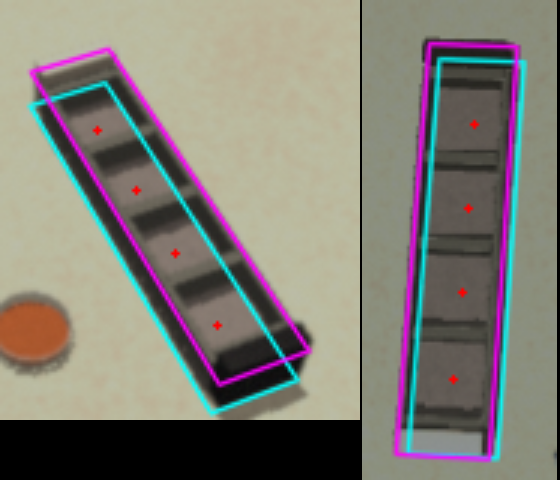

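The overlay fits roughly: compartment centres sit near the red dots in both views. I'll refine it with a better rack shape and draw the openings.

```bash
cat >> h.py <<'E'
def tr(p,Q): 
    c,s=np.cos(p[2]/100),np.sin(p[2]/100); Q=np.array(Q,float); return np.c_[p[0]+c*Q[:,0]-s*Q[:,1],p[1]+s*Q[:,0]+c*Q[:,1],Q[:,2]]
def box(a,b,z): return [[u,v,w] for u in(a,b) for v in(-34,34) for w in(0,z)]
def rackmask(n,p): return np.max([hullmask(n,tr(p,Q)) for Q in(box(-155,155,38),box(-155,-137,51),box(137,155,51))],0)
def fit2(M,x0):
    f=lambda p:sum(abs(rackmask(n,p)-m).sum()/m.sum() for n,m in M.items())
    x0=np.array(x0,float); return min((minimize(f,x0+d,method="Nelder-Mead",options=dict(initial_simplex=x0+d+np.array([[0,0,0],[10,0,0],[0,10,0],[0,0,5.]]))) for d in np.array([[0,0,0],[3,-3,2],[-3,3,-2],[4,4,-2]])),key=lambda r:r.fun)
E
python3 - <<'E'
from h import *
I={n:get_image(n) for n in("scene","top")}
M={n:silhouettes(n,"new_rack")[0]["pixels"].astype(float) for n in I}
np.savez("m.npz",**M)
for k in ({"scene":M["scene"]},{"top":M["top"]},M):
    r=fit2(k,(558,130,-6)); print("rack",r.x,r.fun)
p=r.x
print(tr(p,[[u,0,0] for u in(99,33,-33,-99)]).round(1))
out=[]
for n,(r0,r1,c0,c1) in dict(scene=(100,240,310,430),top=(120,280,215,290)).items():
    B=cv2.resize(I[n][r0:r1,c0:c1],None,fx=4,fy=4,interpolation=cv2.INTER_CUBIC)
    for u in(99,33,-33,-99):
        for z,col in((38,(255,0,255)),(12,(255,255,0))):
            q=(proj(n,tr(p,[[u+a,b,z] for a,b in((-28,-28),(28,-28),(28,28),(-28,28))]))-[c0,r0]+.5)*4
            cv2.polylines(B,[q.round().astype(np.int32)],True,col,1,16)
    out.append(B)
w=np.zeros((600,800,3),np.uint8); w[:560,:480]=out[0]; w[:600,485:785]=out[1][:600]; cv2.imwrite("pics/fit2.png",w)
E
```

```text
rack [555.21687877 130.6441352   -7.05975758] 0.07851290925571734
rack [560.00883146 131.00980719  -6.1354362 ] 0.05429666961617872Traceback (most recent call last):
  File "<stdin>", line 6, in <module>
  File "h.py", line 50, in fit2
    x0=np.array(x0,float); return min((minimize(f,x0+d,method="Nelder-Mead",options=dict(initial_simplex=x0+d+np.array([[0,0,0],[10,0,0],[0,10,0],[0,0,5.]]))) for d in np.array([[0,0,0],[3,-3,2],[-3,3,-2],[4,4,-2]])),key=lambda r:r.fun)
                                  ~~~^^^^^^^^^^^^^^^^^^^^^^^^^^^^^^^^^^^^^^^^^^^^^^^^^^^^^^^^^^^^^^^^^^^^^^^^^^^^^^^^^^^^^^^^^^^^^^^^^^^^^^^^^^^^^^^^^^^^^^^^^^^^^^^^^^^^^^^^^^^^^^^^^^^^^^^^^^^^^^^^^^^^^^^^^^^^^^^^^^^^^^^^^^^^^^^^^^^^^^^
  File "h.py", line 50, in <genexpr>
    x0=np.array(x0,float); return min((minimize(f,x0+d,method="Nelder-Mead",options=dict(initial_simplex=x0+d+np.array([[0,0,0],[10,0,0],[0,10,0],[0,0,5.]]))) for d in np.array([[0,0,0],[3,-3,2],[-3,3,-2],[4,4,-2]])),key=lambda r:r.fun)
                                       ~~~~~~~~^^^^^^^^^^^^^^^^^^^^^^^^^^^^^^^^^^^^^^^^^^^^^^^^^^^^^^^^^^^^^^^^^^^^^
[... 652 characters left out ...]
sk(n,p): return np.max([hullmask(n,tr(p,Q)) for Q in(box(-155,155,38),box(-155,-137,51),box(137,155,51))],0)
                                      ~~~~~~~~^^^^^^^^^^^
  File "h.py", line 19, in hullmask
    m=np.zeros((400,640),np.uint8); cv2.fillConvexPoly(m,cv2.convexHull(np.round(proj(n,pts)*S).astype(np.int32)),255,cv2.LINE_AA,4); return m/255.
                                                                                 ~~~~^^^^^^^
  File "h.py", line 14, in proj
    K,d,p,Rm=cam(n); c=(np.atleast_2d(X)-p)@Rm; c=c*[1,-1,-1]
             ~~~^^^
  File "h.py", line 5, in cam
    m=camera_model(n); o=np.array(m["orientation"],float)
ValueError: time passes only in moves, steps and waits
```

```bash
sed -i 's/^def cam(n):/import functools\n@functools.lru_cache\ndef cam(n):/' h.py; cat >> h.py <<'E'
def plan(x,y,z):
    o=get_obs(); d=R.from_rotvec(o["orientation"]).as_matrix().T@(np.array([x,y,z])-o["ee_pos"]); print("delta tool",d.round(1),"n30",np.ceil(np.linalg.norm(d)/30),"t",round(o["t"],2),"w",round(o["width"],1))
E
python3 - <<'E'
from h import *
I={n:get_image(n) for n in("scene","top")}; M=dict(np.load("m.npz")); r=fit2(M,(558,130,-6)); p=r.x; print(p,r.fun)
out=[]
for n,(r0,r1,c0,c1) in dict(scene=(100,240,310,430),top=(120,280,215,290)).items():
    B=cv2.resize(I[n][r0:r1,c0:c1],None,fx=4,fy=4,interpolation=cv2.INTER_CUBIC)
    B=B[:590]
    for u in(99,33,-33,-99):
        for z,col in((38,(255,0,255)),(12,(255,255,0))):
            q=(proj(n,tr(p,[[u+a,b,z] for a,b in((-28,-28),(28,-28),(28,28),(-28,28))]))-[c0,r0]+.5)*4
            cv2.polylines(B,[q.round().astype(np.int32)],True,col,1,16)
    out.append(B)
w=np.zeros((600,800,3),np.uint8)
w[:560,:480]=out[0]; w[:590,485:785]=out[1]; cv2.imwrite("pics/fit2.png",w)
E
```

```text
[558.64366218 130.77548587  -6.55646562] 0.1399461998768213
```

View pics/fit2.png

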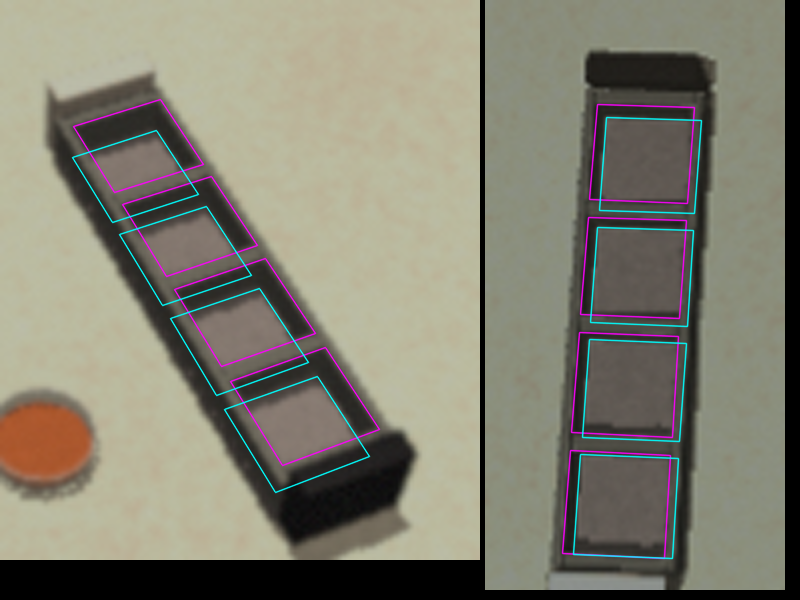

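>>> arm_command(targets=[[0, 0, 0, 0.1225], [0, 0, 0, 0.1225], [0, 0, 0, 0.1225], [0, 0, 0, 0.1225], [0, 0, 0, 0]], gripper=100)

```text
t: 2.02
ee_pos: [270.1, -563.6, 239.7]
orientation: [-1.186, 1.244, -1.244]
ft_force: [0.3, -0.4, -0.1]
width: 87.6
```

```bash
python3 -c "
from h import *
print(R.from_rotvec(get_obs()['orientation']).as_matrix().round(3)); plan(681,-139,200)"
```

```text
[[-0.048  0.     0.999]
 [-0.999 -0.    -0.048]
 [ 0.    -1.     0.   ]]
delta tool [-443.7   39.7  390.3] n30 20.0 t 2.02 w 87.6
```

The magenta openings sit on the real ones in both views, so the rack pose (558.6, 130.8, yaw -0.066) holds. I'll start with blue.

>>> arm_command(targets=[[-22.2, 2, 19.5, 0], [-22.2, 2, 19.5, 0], [-22.2, 2, 19.5, 0], [-22.2, 2, 19.5, 0], [-22.2, 2, 19.5, 0], [-22.2, 2, 19.5, 0], [-22.2, 2, 19.5, 0], [-22.2, 2, 19.5, 0], [-22.2, 2, 19.5, 0], [-22.2, 2, 19.5, 0], [-22.2, 2, 19.5, 0], [-22.2, 2, 19.5, 0], [-22.2, 2, 19.5, 0], [-22.2, 2, 19.5, 0], [-22.2, 2, 19.5, 0], [-22.2, 2, 19.5, 0], [-22.2, 2, 19.5, 0], [-22.2, 2, 19.5, 0], [-22.2, 2, 19.5, 0], [0, 0, 0, 0]])

```text
t: 3.68
ee_pos: [661.4, -154.5, 201.3]
orientation: [-1.19, 1.235, -1.236]
ft_force: [0.2, 0.2, 0.3]
width: 87.6
```

```bash
python3 -c "
from h import *
plan(681,-139,86)"
```

```text
delta tool [-16.  115.3  18.8] n30 4.0 t 3.68 w 87.6
```

>>> arm_command(targets=[[-16, 0, 18.8, 0], [0, 20, 0, 0], [0, 20, 0, 0], [0, 20, 0, 0], [0, 20, 0, 0], [0, 20, 0, 0], [0, 15.3, 0, 0], [0, 0, 0, 0], [0, 0, 0, 0], [0, 0, 0, 0]])

```text
t: 4.52
ee_pos: [678.5, -143.4, 87.4]
orientation: [-1.188, 1.239, -1.241]
ft_force: [-0.2, -0.6, 0.9]
width: 87.6
```

```bash
python3 -c "
from h import *
plan(681,-139,86);print(R.from_rotvec(get_obs()['orientation']).as_matrix().round(3))
I=[get_image(n)[a:a+150,b:b+150] for n,a,b in(('scene',180,200),('top',80,300))]
cv2.imwrite('pics/g1.png',cv2.resize(np.hstack(I),None,fx=2.6,fy=2.6))"
```

```text
delta tool [-4.5  1.4  2.3] n30 1.0 t 4.52 w 87.6
[[-0.042  0.001  0.999]
 [-0.999 -0.    -0.042]
 [ 0.    -1.     0.001]]
```

View pics/g1.png

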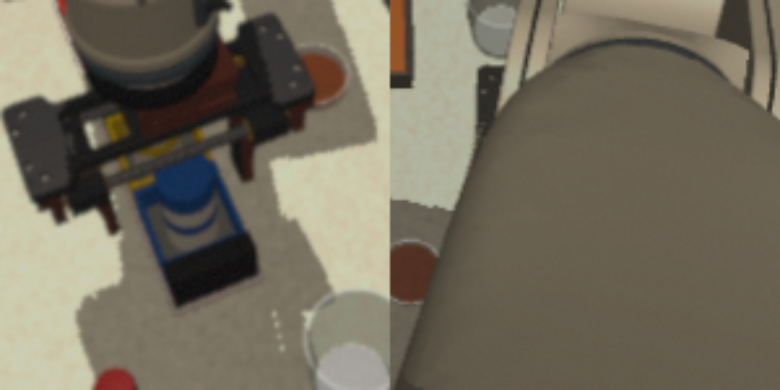

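The fingers straddle the blue cap (crop left (185,180), tips at about (110,230) and (245,175)). I'll correct by 4.5 mm, then close.

>>> arm_command(targets=[[-4.5, 1.4, 2.3, 0], [0, 0, 0, 0], [0, 0, 0, 0]])

```text
t: 4.87
ee_pos: [680.8, -138.3, 85.6]
orientation: [-1.188, 1.24, -1.241]
ft_force: [-0.3, -0.3, -0.9]
width: 87.3
```

>>> arm_command(targets=[[0, 0, 0, 0], [0, 0, 0, 0], [0, 0, 0, 0], [0, 0, 0, 0], [0, 0, 0, 0], [0, 0, 0, 0], [0, 0, 0, 0], [0, 0, 0, 0], [0, 0, 0, 0], [0, 0, 0, 0], [0, 0, 0, 0], [0, 0, 0, 0]], gripper=0)

```text
t: 5.87
ee_pos: [680.4, -138.6, 84.9]
orientation: [-1.189, 1.241, -1.241]
ft_force: [1.0, 0.2, -0.4]
width: 39.2
```

>>> arm_command(targets=[[0, -5, 0, 0], [0, -10, 0, 0], [0, -15, 0, 0], [0, -20, 0, 0], [0, -20, 0, 0], [0, -20, 0, 0], [0, -20, 0, 0], [0, 0, 0, 0], [0, 0, 0, 0]])

```text
t: 6.62
ee_pos: [681.4, -138.8, 197.4]
orientation: [-1.186, 1.238, -1.243]
ft_force: [-0.5, -0.4, -1.0]
width: 39.4
```

```bash
python3 -c "
from h import *
plan(460,137,196)
I=[get_image(n)[a:a+150,b:b+150] for n,a,b in(('scene',180,200),)]
cv2.imwrite('pics/g2.png',cv2.resize(np.hstack(I),None,fx=2.6,fy=2.6))"
```

```text
delta tool [-2.660e+02  2.000e-01 -2.331e+02] n30 12.0 t 6.62 w 39.4
```

View pics/g2.png

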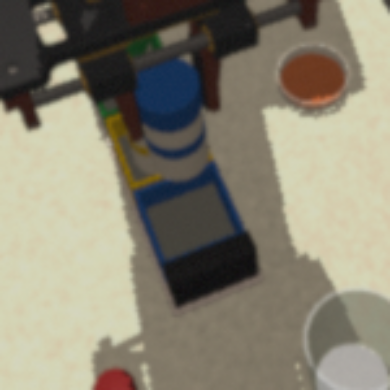

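Blue is held upright at crop (170,110), width 39.4, and the blue holder is empty. Carrying it to the far compartment (-99).

>>> arm_command(targets=[[-8, 0, -7, 0], [-14, 0, -12, 0], [-19, 0, -16.6, 0], [-19, 0, -16.6, 0], [-19, 0, -16.6, 0], [-19, 0, -16.6, 0], [-19, 0, -16.6, 0], [-19, 0, -16.6, 0], [-19, 0, -16.6, 0], [-19, 0, -16.6, 0], [-19, 0, -16.6, 0], [-19, 0, -16.6, 0], [-19, 0, -16.6, 0], [-19, 0, -16.6, 0], [-16, 0, -14, 0], [0, 0, 0, 0], [0, 0, 0, 0], [0, 0, 0, 0]])

```text
t: 8.17
ee_pos: [459.7, 136.9, 194.5]
orientation: [-1.19, 1.241, -1.24]
ft_force: [0.4, 0.8, -0.6]
width: 39.3
```

```bash
python3 -c "
from h import *
plan(460,137.2,86)"
```

```text
delta tool [ -0.3 108.5   0.4] n30 4.0 t 8.17 w 39.3
```

>>> arm_command(targets=[[0, 18, 0, 0], [0, 18, 0, 0], [0, 18, 0, 0], [0, 18, 0, 0], [0, 14, 0, 0], [0, 10, 0, 0], [0, 5, 0, 0], [0, 3, 0, 0], [0, 2, 0, 0], [0, 0, 0, 0], [0, 0, 0, 0], [0, 0, 0, 0]])

```text
t: 9.17
ee_pos: [460.3, 137.3, 89.6]
orientation: [-1.187, 1.24, -1.241]
ft_force: [-0.1, 0.8, -0.6]
width: 39.4
```

```bash
python3 -c "
from h import *
plan(460,137.2,86); print(get_obs()['ft_force'])
I=[get_image(n)[a:a+180,b:b+150] for n,a,b in(('scene',80,300),('top',120,200))]
cv2.imwrite('pics/g3.png',cv2.resize(np.hstack(I),None,fx=2.6,fy=2.6))"
```

```text
delta tool [ 0.1  3.6 -0.3] n30 1.0 t 9.17 w 39.4
[-0.0989462   0.7939536  -0.62740871]
```

View pics/g3.png

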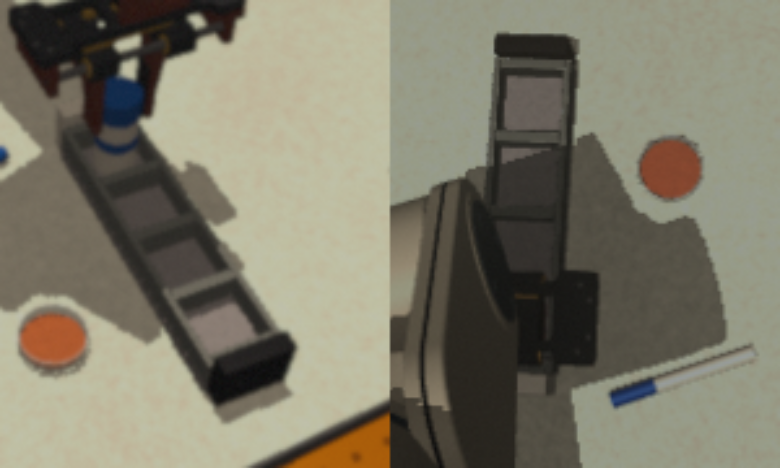

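The jar is inside the -99 compartment (crop (118,110)), about 4 mm above its floor. I'll lower it gently and watch the force.

>>> arm_command(targets=[[0, 1.5, 0, 0], [0, 1.5, 0, 0], [0, 1, 0, 0], [0, 0, 0, 0], [0, 0, 0, 0]])

```text
t: 9.68
ee_pos: [459.9, 137.2, 84.9]
orientation: [-1.189, 1.241, -1.241]
ft_force: [-0.6, 0.0, -0.5]
width: 39.9
```

>>> arm_command(targets=[[0, 0.5, 0, 0], [0, 0.5, 0, 0], [0, 0, 0, 0]])

```text
t: 9.93
ee_pos: [460.4, 137.2, 84.7]
orientation: [-1.188, 1.24, -1.241]
ft_force: [-1.3, -1.4, 10.0]
width: 39.3
```

Floor contact at 10 N. Release and rise.

>>> arm_command(targets=[[0, 0, 0, 0], [0, 0, 0, 0], [0, 0, 0, 0], [0, 0, 0, 0], [0, 0, 0, 0], [0, 0, 0, 0], [0, 0, 0, 0], [0, 0, 0, 0]], gripper=100)

```text
t: 10.6
ee_pos: [459.9, 137.1, 83.9]
orientation: [-1.189, 1.241, -1.241]
ft_force: [-0.4, 0.8, -0.5]
width: 87.1
```

>>> arm_command(targets=[[0, -5, 0, 0], [0, -20, 0, 0], [0, -20, 0, 0], [0, -20, 0, 0], [0, -20, 0, 0], [0, 0, 0, 0], [0, 0, 0, 0]])

```text
t: 11.18
ee_pos: [460.6, 137.3, 170.1]
orientation: [-1.186, 1.239, -1.242]
ft_force: [0.2, 0.4, -0.9]
width: 87.7
```

```bash
python3 -c "
from h import *
plan(611.3,-137.5,170)"
```

```text
delta tool [268.    0.3 162.4] n30 11.0 t 11.18 w 87.7
```

>>> arm_command(targets=[[10, 0, 6, 0], [22, 0, 13.3, 0], [22, 0, 13.3, 0], [22, 0, 13.3, 0], [22, 0, 13.3, 0], [22, 0, 13.3, 0], [22, 0, 13.3, 0], [22, 0, 13.3, 0], [22, 0, 13.3, 0], [22, 0, 13.3, 0], [22, 0, 13.3, 0], [22, 0, 13.3, 0], [16, 0, 10.1, 0], [0, 0, 0, 0], [0, 0, 0, 0], [0, 0, 0, 0]])

```text
t: 12.52
ee_pos: [609.3, -137.4, 167.6]
orientation: [-1.19, 1.244, -1.239]
ft_force: [-0.3, -1.8, -0.1]
width: 87.9
```

```bash
python3 -c "
from h import *
plan(611.3,-137.5,85)
I={n:get_image(n) for n in('scene','top')}
for a in I: print([(c,cap(a,I[a],c,g)) for c,g in dict(yellow=(611,-137),blue=(460,137)).items()] if a=='scene' else '')
cv2.imwrite('pics/g4.png',np.hstack([cv2.resize(I['scene'][80:280,180:380],None,fx=2,fy=2),cv2.resize(I['top'][80:280,200:400],None,fx=2,fy=2)]))"
```

```text
delta tool [ 0.1 82.6  2.2] n30 3.0 t 12.52 w 87.9
[('yellow', (array([ 611.50620248, -137.63727815]), np.int32(568), np.float64(517.0313725490197))), ('blue', (array([459.03655711, 137.80122282]), np.int32(247), np.float64(366.70196078431377)))]
```

View pics/g4.png

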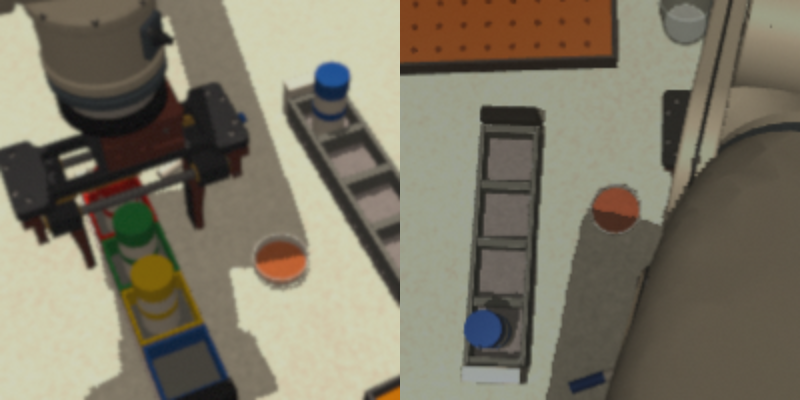

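Blue stands upright in the last compartment: scene (330,90), top (485,328), and the measured (459,138) matches the plan. Now yellow.

>>> arm_command(targets=[[0, 10, 2.2, 0], [0, 18, 0, 0], [0, 18, 0, 0], [0, 18, 0, 0], [0, 14, 0, 0], [0, 4.6, 0, 0], [0, 0, 0, 0], [0, 0, 0, 0], [0, 0, 0, 0]])

```text
t: 13.37
ee_pos: [613.5, -137.8, 87.3]
orientation: [-1.188, 1.239, -1.242]
ft_force: [1.0, 0.2, -0.8]
width: 87.9
```

>>> arm_command(targets=[[0, 0, 0, 0], [0, 0, 0, 0], [0, 0, 0, 0], [0, 0, 0, 0], [0, 0, 0, 0], [0, 0, 0, 0], [0, 0, 0, 0], [0, 0, 0, 0], [0, 0, 0, 0], [0, 0, 0, 0], [0, 0, 0, 0], [0, 0, 0, 0]], gripper=0)

```text
t: 14.37
ee_pos: [612.8, -137.7, 86.3]
orientation: [-1.189, 1.241, -1.241]
ft_force: [-0.3, -0.3, 0.2]
width: 39.1
```

>>> arm_command(targets=[[0, -5, 0, 0], [0, -10, 0, 0], [0, -15, 0, 0], [0, -20, 0, 0], [0, -20, 0, 0], [0, -20, 0, 0], [0, -20, 0, 0], [0, 0, 0, 0], [0, 0, 0, 0]])

```text
t: 15.12
ee_pos: [613.5, -137.9, 198.0]
orientation: [-1.187, 1.238, -1.243]
ft_force: [-0.6, 0.7, -1.3]
width: 39.6
```

```bash
python3 -c "
from h import *
plan(525.7,133,195)"
```

```text
delta tool [-266.8    2.5  -99.4] n30 10.0 t 15.12 w 39.6
```

>>> arm_command(targets=[[-10, 0, -3.4, 0], [-21, 0, -7.8, 0], [-21, 0, -7.8, 0], [-21, 0, -7.8, 0], [-21, 0, -7.8, 0], [-21, 0, -7.8, 0], [-21, 0, -7.8, 0], [-21, 0, -7.8, 0], [-21, 0, -7.8, 0], [-21, 0, -7.8, 0], [-21, 0, -7.8, 0], [-21, 0, -7.8, 0], [-21, 0, -7.8, 0], [-4.8, 0, -2.4, 0], [0, 0, 0, 0], [0, 0, 0, 0], [0, 0, 0, 0]])

```text
t: 16.53
ee_pos: [524.9, 132.4, 195.9]
orientation: [-1.189, 1.242, -1.241]
ft_force: [0.4, -0.3, -1.0]
width: 39.5
```

```bash
python3 -c "
from h import *
plan(525.7,133,90)"
```

```text
delta tool [ -0.6 105.9   0.9] n30 4.0 t 16.53 w 39.5
```

>>> arm_command(targets=[[-0.6, 18, 0.9, 0], [0, 18, 0, 0], [0, 18, 0, 0], [0, 18, 0, 0], [0, 14, 0, 0], [0, 10, 0, 0], [0, 6, 0, 0], [0, 3, 0, 0], [0, 0, 0, 0], [0, 0, 0, 0], [0, 0, 0, 0]])

```text
t: 17.45
ee_pos: [526.5, 133.8, 92.1]
orientation: [-1.187, 1.24, -1.241]
ft_force: [-1.1, 0.4, -1.4]
width: 39.2
```

>>> arm_command(targets=[[0, 1, 0, 0], [0, 1, 0, 0], [0, 0, 0, 0], [0, 0, 0, 0]])

```text
t: 17.78
ee_pos: [526.0, 133.8, 89.5]
orientation: [-1.188, 1.241, -1.241]
ft_force: [0.6, -0.5, -1.4]
width: 40.1
```

>>> arm_command(targets=[[0, 1, 0, 0], [0, 1, 0, 0], [0, 0.5, 0, 0], [0, 0, 0, 0], [0, 0, 0, 0]])

```text
t: 18.2
ee_pos: [525.9, 133.7, 86.8]
orientation: [-1.189, 1.241, -1.241]
ft_force: [0.0, -0.8, -0.9]
width: 39.8
```

>>> arm_command(targets=[[0, 0.5, 0, 0], [0, 0, 0, 0]])

```text
t: 18.37
ee_pos: [525.9, 133.7, 86.3]
orientation: [-1.188, 1.241, -1.241]
ft_force: [0.3, -0.1, -0.9]
width: 39.6
```

>>> arm_command(targets=[[0, 0.5, 0, 0], [0, 0.4, 0, 0], [0, 0, 0, 0]])

```text
t: 18.62
ee_pos: [526.4, 133.8, 86.2]
orientation: [-1.188, 1.24, -1.241]
ft_force: [-1.9, -0.4, 6.5]
width: 39.5
```

Contact; release, rise, and go to green.

>>> arm_command(targets=[[0, 0, 0, 0], [0, 0, 0, 0], [0, 0, 0, 0], [0, 0, 0, 0], [0, 0, 0, 0], [0, 0, 0, 0], [0, 0, 0, 0], [0, 0, 0, 0]], gripper=100)

```text
t: 19.28
ee_pos: [525.9, 133.7, 85.4]
orientation: [-1.189, 1.241, -1.241]
ft_force: [0.3, -0.1, 0.7]
width: 87.3
```

>>> arm_command(targets=[[0, -5, 0, 0], [0, -20, 0, 0], [0, -20, 0, 0], [0, -20, 0, 0], [0, -20, 0, 0], [0, 0, 0, 0], [0, 0, 0, 0]])

```text
t: 19.87
ee_pos: [526.6, 133.8, 171.7]
orientation: [-1.186, 1.239, -1.242]
ft_force: [-0.3, -0.1, -0.4]
width: 88.5
```

```bash
python3 -c "
from h import *
plan(545.2,-129.5,170)"
```

```text
delta tool [262.3   1.6  30. ] n30 9.0 t 19.87 w 88.5
```

>>> arm_command(targets=[[10, 0, 1, 0], [22, 0, 2.5, 0], [22, 0, 2.5, 0], [22, 0, 2.5, 0], [22, 0, 2.5, 0], [22, 0, 2.5, 0], [22, 0, 2.5, 0], [22, 0, 2.5, 0], [22, 0, 2.5, 0], [22, 0, 2.5, 0], [22, 0, 2.5, 0], [22, 0, 2.5, 0], [10.3, 0, 1.5, 0], [0, 0, 0, 0], [0, 0, 0, 0], [0, 0, 0, 0]])

```text
t: 21.2
ee_pos: [544.0, -128.9, 169.9]
orientation: [-1.189, 1.242, -1.24]
ft_force: [0.1, 0.3, -0.6]
width: 88.0
```

```bash
python3 -c "
from h import *
I=get_image('scene')
for c,g in dict(green=(545,-129),yellow=(526,133)).items(): print(c,cap('scene',I,c,g))
plan(545.2,-129.5,85)
cv2.imwrite('pics/g5.png',cv2.resize(I[80:280,180:400],None,fx=2.5,fy=2.5))"
```

```text
green (array([ 544.40888264, -129.44479941]), np.int32(347), np.float64(475.69803921568626))
yellow (array([522.39360666, 134.23479129]), np.int32(326), np.float64(394.8352941176471))
delta tool [ 0.8 85.1  1.1] n30 3.0 t 21.25 w 87.8
```

View pics/g5.png

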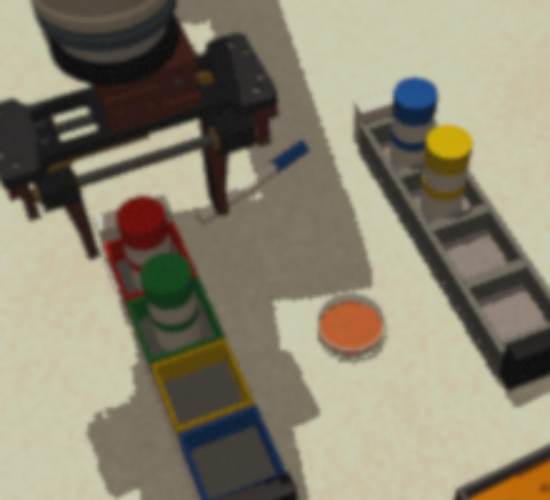

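Yellow stands upright beside blue (crop (445,170)) and its old holder is empty. Green next.

>>> arm_command(targets=[[0.8, 10, 1.1, 0], [0, 18, 0, 0], [0, 18, 0, 0], [0, 18, 0, 0], [0, 14, 0, 0], [0, 8, 0, 0], [0, 0, 0, 0], [0, 0, 0, 0], [0, 0, 0, 0]])

```text
t: 22.0
ee_pos: [546.2, -130.4, 85.0]
orientation: [-1.188, 1.24, -1.241]
ft_force: [-0.1, -0.6, -0.5]
width: 87.6
```

>>> arm_command(targets=[[0, 0, 0, 0], [0, 0, 0, 0], [0, 0, 0, 0], [0, 0, 0, 0], [0, 0, 0, 0], [0, 0, 0, 0], [0, 0, 0, 0], [0, 0, 0, 0], [0, 0, 0, 0], [0, 0, 0, 0], [0, 0, 0, 0], [0, 0, 0, 0]], gripper=0)

```text
t: 23.0
ee_pos: [545.6, -130.5, 84.4]
orientation: [-1.189, 1.241, -1.241]
ft_force: [-0.7, -0.4, -1.2]
width: 39.2
```

>>> arm_command(targets=[[0, -5, 0, 0], [0, -10, 0, 0], [0, -15, 0, 0], [0, -20, 0, 0], [0, -20, 0, 0], [0, -20, 0, 0], [0, -20, 0, 0], [0, 0, 0, 0], [0, 0, 0, 0]])

```text
t: 23.75
ee_pos: [546.3, -130.7, 195.9]
orientation: [-1.187, 1.238, -1.243]
ft_force: [-0.2, -0.3, -0.5]
width: 39.2
```

```bash
python3 -c "
from h import *
plan(591.5,128.6,195)"
```

```text
delta tool [-261.     0.8   34. ] n30 9.0 t 23.75 w 39.2
```

Green was held at TCP z = 84.4, so floor contact should come near that height.

>>> arm_command(targets=[[-10, 0, 1.3, 0], [-21, 0, 2.7, 0], [-21, 0, 2.7, 0], [-21, 0, 2.7, 0], [-21, 0, 2.7, 0], [-21, 0, 2.7, 0], [-21, 0, 2.7, 0], [-21, 0, 2.7, 0], [-21, 0, 2.7, 0], [-21, 0, 2.7, 0], [-21, 0, 2.7, 0], [-21, 0, 2.7, 0], [-20, 0, 3, 0], [0, 0, 0, 0], [0, 0, 0, 0], [0, 0, 0, 0]])

```text
t: 25.08
ee_pos: [589.9, 128.6, 193.2]
orientation: [-1.191, 1.242, -1.24]
ft_force: [0.3, 0.3, -1.0]
width: 39.3
```

```bash
python3 -c "
from h import *
plan(591.5,128.6,90)"
```

```text
delta tool [-1.000e-01  1.032e+02  1.900e+00] n30 4.0 t 25.08 w 39.3
```

>>> arm_command(targets=[[0, 18, 1, 0], [0, 18, 0, 0], [0, 18, 0, 0], [0, 18, 0, 0], [0, 14, 0, 0], [0, 10, 0, 0], [0, 6, 0, 0], [0, 3, 0, 0], [0, 0, 0, 0], [0, 0, 0, 0], [0, 0, 0, 0]])

```text
t: 26.0
ee_pos: [592.4, 128.8, 90.3]
orientation: [-1.187, 1.24, -1.241]
ft_force: [0.0, 0.1, -1.8]
width: 39.4
```

>>> arm_command(targets=[[0, 1, 0, 0], [0, 1, 0, 0], [0, 0, 0, 0], [0, 0, 0, 0]])

```text
t: 26.33
ee_pos: [591.9, 128.8, 87.6]
orientation: [-1.188, 1.241, -1.241]
ft_force: [-0.4, 0.1, -1.1]
width: 39.5
```

>>> arm_command(targets=[[0, 1, 0, 0], [0, 1, 0, 0], [0, 0.7, 0, 0], [0, 0, 0, 0], [0, 0, 0, 0]])

```text
t: 26.75
ee_pos: [591.8, 128.7, 84.7]
orientation: [-1.189, 1.241, -1.241]
ft_force: [0.3, -0.5, -2.9]
width: 39.3
```

>>> arm_command(targets=[[0, 0.5, 0, 0], [0, 0.3, 0, 0], [0, 0, 0, 0]])

```text
t: 27.0
ee_pos: [592.2, 128.8, 84.4]
orientation: [-1.188, 1.241, -1.241]
ft_force: [-0.3, -0.5, 4.2]
width: 39.0
```

Contact; release, rise, and go to red.

>>> arm_command(targets=[[0, 0, 0, 0], [0, 0, 0, 0], [0, 0, 0, 0], [0, 0, 0, 0], [0, 0, 0, 0], [0, 0, 0, 0], [0, 0, 0, 0], [0, 0, 0, 0]], gripper=100)

```text
t: 27.67
ee_pos: [591.9, 128.7, 83.9]
orientation: [-1.188, 1.241, -1.241]
ft_force: [-0.3, -0.2, 0.6]
width: 86.6
```

>>> arm_command(targets=[[0, -5, 0, 0], [0, -20, 0, 0], [0, -20, 0, 0], [0, -20, 0, 0], [0, -20, 0, 0], [0, 0, 0, 0], [0, 0, 0, 0]])

```text
t: 28.25
ee_pos: [592.6, 128.9, 170.2]
orientation: [-1.186, 1.239, -1.242]
ft_force: [0.0, -0.3, -0.6]
width: 87.9
```

```bash
python3 -c "
from h import *
plan(483.8,-128.8,170)"
```

```text
delta tool [ 2.621e+02 -2.000e-01 -9.760e+01] n30 10.0 t 28.25 w 87.9
```

>>> arm_command(targets=[[10, 0, -3.6, 0], [21, 0, -7.8, 0], [21, 0, -7.8, 0], [21, 0, -7.8, 0], [21, 0, -7.8, 0], [21, 0, -7.8, 0], [21, 0, -7.8, 0], [21, 0, -7.8, 0], [21, 0, -7.8, 0], [21, 0, -7.8, 0], [21, 0, -7.8, 0], [21, 0, -7.8, 0], [21, 0, -7.8, 0], [0, 0, 0, 0], [0, 0, 0, 0], [0, 0, 0, 0]])

```text
t: 29.58
ee_pos: [482.9, -128.6, 168.2]
orientation: [-1.189, 1.243, -1.24]
ft_force: [0.3, -0.6, 0.3]
width: 87.7
```

```bash
python3 -c "
from h import *
I=get_image('scene')
for c,g in dict(red=(484,-129),green=(592,129)).items(): print(c,cap('scene',I,c,g))
plan(483.8,-128.8,85)
cv2.imwrite('pics/g6.png',cv2.resize(I[80:280,180:420],None,fx=2.5,fy=2.5))"
```

```text
red (array([ 484.82746778, -130.12397404]), np.int32(444), np.float64(445.9372549019607))
green (array([590.20668137, 128.95341424]), np.int32(304), np.float64(428.8392156862745))
delta tool [ 0.5 83.4  0.7] n30 3.0 t 29.63 w 87.6
```

View pics/g6.png

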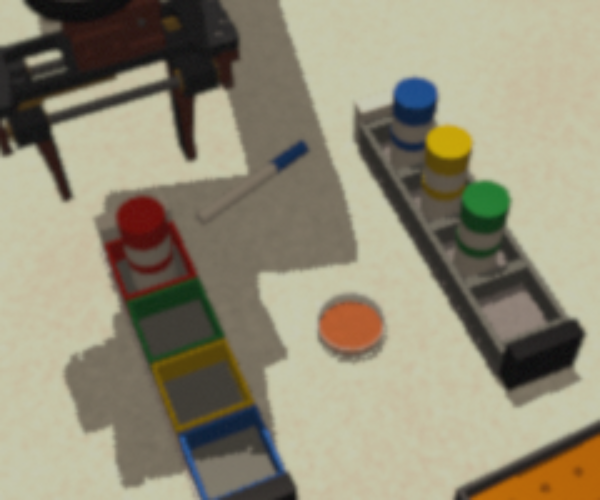

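Blue, yellow and green stand upright in the new rack (crop (413,120), (446,170), (482,225)). Only red remains in the old one (142,235).

>>> arm_command(targets=[[0.8, 10, 0.7, 0], [0, 18, 0, 0], [0, 18, 0, 0], [0, 18, 0, 0], [0, 14, 0, 0], [0, 6, 0, 0], [0, 0, 0, 0], [0, 0, 0, 0], [0, 0, 0, 0]])

```text
t: 30.38
ee_pos: [484.6, -129.5, 85.4]
orientation: [-1.188, 1.24, -1.241]
ft_force: [0.1, -0.1, 0.3]
width: 87.7
```

>>> arm_command(targets=[[0, 0, 0, 0], [0, 0, 0, 0], [0, 0, 0, 0], [0, 0, 0, 0], [0, 0, 0, 0], [0, 0, 0, 0], [0, 0, 0, 0], [0, 0, 0, 0], [0, 0, 0, 0], [0, 0, 0, 0], [0, 0, 0, 0], [0, 0, 0, 0]], gripper=0)

```text
t: 31.38
ee_pos: [484.1, -129.7, 85.0]
orientation: [-1.188, 1.241, -1.241]
ft_force: [0.0, -0.2, 1.3]
width: 39.5
```

>>> arm_command(targets=[[0, -5, 0, 0], [0, -10, 0, 0], [0, -15, 0, 0], [0, -20, 0, 0], [0, -20, 0, 0], [0, -20, 0, 0], [0, -20, 0, 0], [0, 0, 0, 0], [0, 0, 0, 0]])

```text
t: 32.13
ee_pos: [484.7, -129.8, 196.3]
orientation: [-1.187, 1.238, -1.243]
ft_force: [-1.0, -0.0, -2.1]
width: 39.7
```

```bash
python3 -c "
from h import *
plan(657.4,124.3,195)"
```

```text
delta tool [-261.3    1.6  161.5] n30 11.0 t 32.13 w 39.7
```

>>> arm_command(targets=[[-10, 0, 6, 0], [-20, 0, 12.4, 0], [-20, 0, 12.4, 0], [-20, 0, 12.4, 0], [-20, 0, 12.4, 0], [-20, 0, 12.4, 0], [-20, 0, 12.4, 0], [-20, 0, 12.4, 0], [-20, 0, 12.4, 0], [-20, 0, 12.4, 0], [-20, 0, 12.4, 0], [-20, 0, 12.4, 0], [-20, 0, 12.4, 0], [-11.3, 0, 6.7, 0], [0, 0, 0, 0], [0, 0, 0, 0], [0, 0, 0, 0]])

```text
t: 33.55
ee_pos: [655.7, 123.8, 194.0]
orientation: [-1.19, 1.242, -1.241]
ft_force: [-0.9, 0.4, -0.8]
width: 39.4
```

```bash
python3 -c "
from h import *
plan(657.4,124.3,90)"
```

```text
delta tool [ -0.6 104.    1.9] n30 4.0 t 33.55 w 39.4
```

>>> arm_command(targets=[[-0.6, 18, 1, 0], [0, 18, 0, 0], [0, 18, 0, 0], [0, 18, 0, 0], [0, 14, 0, 0], [0, 10, 0, 0], [0, 5, 0, 0], [0, 3, 0, 0], [0, 0, 0, 0], [0, 0, 0, 0], [0, 0, 0, 0]])

```text
t: 34.47
ee_pos: [658.4, 125.1, 91.9]
orientation: [-1.187, 1.24, -1.241]
ft_force: [0.2, -0.1, -0.5]
width: 39.5
```

>>> arm_command(targets=[[0, 1, 0, 0], [0, 1, 0, 0], [0, 0, 0, 0], [0, 0, 0, 0]])

```text
t: 34.8
ee_pos: [657.8, 125.0, 89.1]
orientation: [-1.188, 1.241, -1.241]
ft_force: [0.2, 0.4, -0.5]
width: 39.6
```

>>> arm_command(targets=[[0, 1, 0, 0], [0, 1, 0, 0], [0, 1, 0, 0], [0, 0.5, 0, 0], [0, 0, 0, 0], [0, 0, 0, 0]])

```text
t: 35.3
ee_pos: [657.7, 125.0, 85.4]
orientation: [-1.189, 1.241, -1.241]
ft_force: [0.9, 0.2, -1.2]
width: 39.6
```

>>> arm_command(targets=[[0, 0.5, 0, 0], [0, 0.3, 0, 0], [0, 0, 0, 0]])

```text
t: 35.55
ee_pos: [658.0, 125.0, 85.0]
orientation: [-1.188, 1.24, -1.241]
ft_force: [-0.4, 0.0, 1.6]
width: 39.5
```

>>> arm_command(targets=[[0, 0.3, 0, 0], [0, 0, 0, 0]])

```text
t: 35.72
ee_pos: [658.2, 125.0, 84.9]
orientation: [-1.188, 1.24, -1.241]
ft_force: [-1.7, -0.0, 3.5]
width: 39.6
```

>>> arm_command(targets=[[0, 0, 0, 0], [0, 0, 0, 0], [0, 0, 0, 0], [0, 0, 0, 0], [0, 0, 0, 0], [0, 0, 0, 0], [0, 0, 0, 0], [0, 0, 0, 0]], gripper=100)

```text
t: 36.38
ee_pos: [657.8, 125.0, 84.3]
orientation: [-1.188, 1.241, -1.241]
ft_force: [0.1, -0.3, 0.4]
width: 86.7
```

>>> arm_command(targets=[[0, -5, 0, 0], [0, -20, 0, 0], [0, -20, 0, 0], [0, -20, 0, 0], [0, -20, 0, 0], [0, -20, 0, 0], [0, -10, 0, 0], [30, 0, 0, 0], [30, 0, 0, 0], [30, 0, 0, 0], [30, 0, 0, 0], [30, 0, 0, 0], [0, 0, 0, 0], [0, 0, 0, 0], [0, 0, 0, 0]])

```text
t: 37.63
ee_pos: [651.2, -24.7, 199.2]
orientation: [-1.188, 1.242, -1.241]
ft_force: [0.2, -0.9, 0.3]
width: 87.4
```

```bash
python3 -c "
from h import *
I={n:get_image(n) for n in('scene','top')}
for c,g in dict(blue=(460,137),yellow=(526,133),green=(592,129),red=(657,124)).items(): print(c,[cap(n,I[n],c,g)[0].round(1) for n in I])
cv2.imwrite('pics/end.png',np.hstack([cv2.resize(I['scene'][80:280,260:460],None,fx=2,fy=2),cv2.resize(I['top'][100:300,180:380],None,fx=2,fy=2)]))"
```

```text
blue [array([ 680. , -143.6]), array([514.6, 647.1])]Traceback (most recent call last):
  File "<string>", line 4, in <module>
    for c,g in dict(blue=(460,137),yellow=(526,133),green=(592,129),red=(657,124)).items(): print(c,[cap(n,I[n],c,g)[0].round(1) for n in I])
                                                                                                     ~~~^^^^^^^^^^^^
  File "h.py", line 32, in cap
    g=proj(n,[[*guess,z+74]])[0]; i=1+np.argmin([np.hypot(*(ce[j]-g)) for j in range(1,k)])
                                      ~~~~~~~~~^^^^^^^^^^^^^^^^^^^^^^^^^^^^^^^^^^^^^^^^^^^^
    return _wrapfunc(a, 'argmin', axis=axis, out=out, **kwds)
    return _wrapit(obj, method, *args, **kwds)
    result = getattr(arr, method)(*args, **kwds)
ValueError: attempt to get argmin of an empty sequence
```

The arm blocks the view, so I'll move it farther off towards -y.

>>> arm_command(targets=[[30, 0, 0, 0], [30, 0, 0, 0], [30, 0, 0, 0], [30, 0, 0, 0], [30, 0, -10, 0], [30, 0, -20, 0], [30, 0, -20, 0], [30, 0, -20, 0], [30, 0, -20, 0], [30, 0, -20, 0], [30, 0, -20, 0], [30, 0, -20, 0], [0, 0, 0, 0], [0, 0, 0, 0], [0, 0, 0, 0]])

```text
t: 38.98
ee_pos: [486.6, -377.2, 199.3]
orientation: [-1.188, 1.241, -1.24]
ft_force: [-0.8, 0.4, -0.5]
width: 88.4
```

```bash
python3 -c "
from h import *
I={n:get_image(n) for n in('scene','top')}
cv2.imwrite('pics/end.png',np.hstack([cv2.resize(I['scene'][80:280,260:460],None,fx=2,fy=2),cv2.resize(I['top'][100:300,180:380],None,fx=2,fy=2)]))
for c,g in dict(blue=(460,137),yellow=(526,133),green=(592,129),red=(657,124)).items(): print(c,[cap(n,I[n],c,g)[0].round(1) for n in I])"
```

```text
blue [array([458.9, 137.8]), array([461. , 140.2])]
yellow [array([522.4, 134.2]), array([524.1, 135.9])]
green [array([590.2, 129. ]), array([593.1, 131.5])]
red [array([655.1, 127.1]), array([656.3, 128.7])]
```

View pics/end.png

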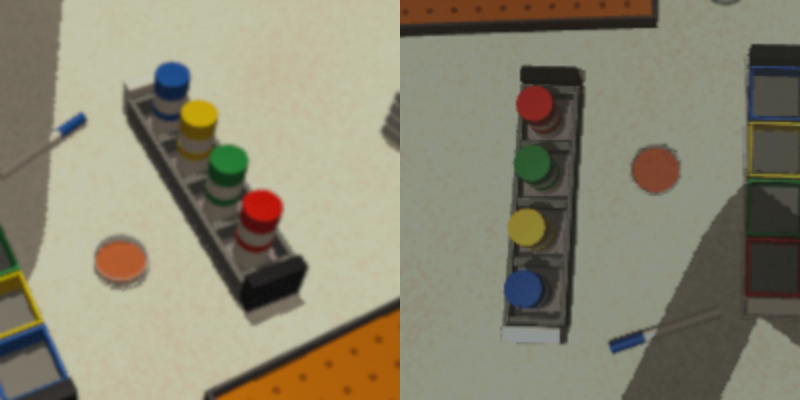

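All four stand upright. From the new rack's black end the order is red, green, yellow, blue (top view (535,103), (532,163), (527,228), (523,288)). The old rack is empty.

```bash
python3 -c "
from workcell import *
print(close_job())"
```

```text
the job is handed in; nothing more can be done
None
```

All four jars are in the grey rack in reverse order, and I handed the job in at about 39 s of the 96 s allowed. The old rack read blue, yellow, green, red from its black end. The new rack reads red, green, yellow, blue from its black end.

- **Placing:** I gripped each jar by its cap across the row and lowered it until the wrist felt the floor. The contact force was 3.5 to 10 N, well under the limits.
- **Last check:** Both cameras show all four jars upright. Their cap centres are within about 5 mm of the planned compartment centres, against about 9 mm of play. The old rack is empty, and the gripper is well clear of everything.
- **Disagreements:** The two cameras differ by about 2–4 mm on the final jar positions, and by about 5 mm along the row on the rack pose, so I used a joint fit. The first attempt at the final check failed because the arm blocked the view; I moved it away and repeated the check.

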